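Hang the scrap pail on the snap hook

ROBOT

A 7-joint arm with a two-finger parallel gripper is mounted at the origin on a cart in front of the work surface, level with it; the furniture and walls round the work are solid. World frame = base frame: x ahead of the robot, y to its left, z up, the work surface at z = 0. Lengths are in m, angles in rad, forces in N, time in s.
With the tool pointing down it reaches from about 0.4 to 0.875 m from the base axis. Payload 19.3 kg.
Tool frame: the origin (TCP) lies at the very end of the fingers, on their centre line; the grasp point (between the pads) lies 19 mm behind it; z points along the fingers, y is the line along which they close (so a half turn about z gives the same grasp; the last joint's range is limited). The gripper opens to 85 mm and grips with 20 to 120 N. Pads are 22 mm wide; open, the fingers measure 114 mm over their backs; the gripper's body (76 mm by 85 mm) begins 54 mm behind the grasp point. The pads swing forward as they close: fully open they stand 13 mm farther back than shut.
Start: joints at [1.115, 0.521, -0.036, 1.599, 0.021, 1.021, -0.113], TCP at [0.235, -0.579, 0.231] pointing down, gripper open.
Joint ranges: [-2.91, 2.91], [-0.3, 2.13], [-1.5, 1.42], [0.17, 2.43], [-1.26, 4.41], [0.16, 1.93], [-2.52, 2.52]. Speed limits (rad/s): [1.89, 1.89, 2.39, 2.39, 3.01, 3.01, 3.01].

INTERFACE

Orientations are given as [roll, pitch, yaw] about the fixed x, y, z axes, in that order (R = Rz(yaw) Ry(pitch) Rx(roll)).
In Python, from workcell import bot gives the robot as it stands. The module is installed in compiled form; this text tells all that it offers.
- The arm moves only by the tool apply_moves, never from a script. Its arguments are lists of equal length, an entry for each row: "claw": the finger opening in m, from 0 to 0.0854; "xyz": the shift along the tool's x, y, z in m, a list of three; "twist": the turn, a rotation vector about the tool's x, y, z in rad, a list of three. A call has 1 to 20 rows; each row shifts and turns the commanded pose from where the row before left it, along the tool's axes as they then stand; what a row does not reach is not made up. A row lasts 1/10 s, in which the tool goes at most 50 mm and 8.59 degrees, less where a joint would pass 70% of its speed; a pose out of reach is approached as far as the arm can. A call with a gripper value outside its range is refused whole. The fingers move at their own pace and stop on an object; "force" is the grip in N (left out, the last holds). Time passes only in rows, so rows that do not move let the fingers close. It gives the time, the measured TCP pose, the force, the opening and the grip force at its end, in the units of the state.
- bot.observe(): the state, without advancing time (a new reading comes with each control period).
- bot.grab_frame(name): name is "side" or "top" or "wrist"; returns a dict with "img" (480x640x3 uint8, red, green, blue), "vfov" (degrees; the focal length in pixels is half the picture's height over the tangent of half this angle, whatever the lens; pixels are square), "cx", "cy" (the principal point, pixels), "view" (4x4, takes a point from world to camera coordinates). Camera axes: x right, y up, looking along -z (the intrinsics and any distortion apply to the point x, -y, -z); pixel columns grow to the right and rows downward; lengths in m; the calibration is good to about 2 mm. A picture is of the moment at which its call begins. There is no depth.
- bot.job_done(): hands the job in; it is judged then, once.
Trained networks look in the newest picture that a camera, given by its name, has taken for a name from the list of things; names that differ only in an ending like _2 or _b are one class to them, and where a whole thing is asked for, a point or a joint stands for the part that bears it (a point fixed in the world has none). Each returns a list of dicts, best first, with "score" (0 to 1); they miss things now and then, are a little off and sometimes report something else, mostly with a low value. They report only what shows in the picture. A call takes as long as a camera call. They do not tell look-alikes from the thing itself.
- bot.find_in(camera, query): "position" ([x, y, z] in m, in world coordinates, good to about 4 mm: the middle of the surface that is visible of it).
The state is a dict: "clock": time; "qpos": joint angles; "qd": joint speeds; "joint_efforts": joint torques, N m; "position": TCP position; "tool_rot": TCP orientation; "force": force on the tool from outside, world axes, zero at the start; "moment": the same for the moment, N m; "grip_width": finger opening in m; "finger_force": force on a finger pad.
Only numpy, scipy, OpenCV 4.12 (cv2) and the standard library are available. Lean on these libraries where they do the work, as an engineer would, in place of code of your own. Each camera call takes 0.05 s, during which the arm holds its last target. There are 200 camera calls.

TASK

Swing the little steel pail's wire bail up from where it lies flat, lift the pail by it, and hang it on the hook of the stand: press the bail down past the hook's sprung gate without forcing it, lower it until it rests on the bottom of the hook with the gate shut above it, and only then let go. Keep the pail upright, do not lean hard on the hook, and leave the other things on the bench where they are.

Things in the scene. Friction and masses are not known exactly. Their poses are not given: they have to be found in the camera images.
- pail: loose open steel pail, 70 mm across at the rim, 62 mm tall, about 0.25 to 0.5 kg. Origin at the centre of its underside, z up; its bail pivots are on its y axis, at y = +/-41 mm, 56 mm above the origin.
- bail (a joint): the pail's bail, a U of 6 mm wire that swings about the pail's y axis; 0 = flat, level with its pivots, out to the pail's -x side; 1.57 = upright; 3.14 = flat on the +x side. A little stiff: it stays about where it is left. Distances along it from the pivots: legs 82 mm apart to 30 mm, sloping in to 54 mm apart (wire centres) at 43 mm, parallel to 105 mm, then a slightly peaked cross bar.
- bail_mid (a point): middle of the bail's cross bar (wire centre), 115 mm from the pivot line; this is what goes into the hook.
- bail_grip (a point): midway between the bail's two parallel legs, 93 mm from the pivot line. Gripping over the outside of both legs here (60 mm wide) leaves the bar's middle free for the hook; held lightly (about 4 N) the wires turn in the pads, so the same grip serves to swing the bail up.
- stand: fixed stand: base plate 125 x 130 x 12 mm, post 18 mm thick and 288 mm tall at x = +85 mm in its frame, and a 10 mm thick hook reaching from a collar on the post towards -x. Origin on the bench straight below the hook's throat. The hook lies in the frame's xz plane, open upward; the bail's bar must cross it along the frame's y.
- throat_low (a point): lowest point of the hook's throat if the collar is at its lowest setting, 210 mm above the bench. The collar is clamped anywhere from 0 to 40 mm higher, differently each time and not measured. Above the true lowest point: hook's underside -10 mm, closed gate's top 32 mm, nose top 35 mm (x -17 to -5 mm), shank top 34 mm (x +18 to +30). Seated bar: wire centre 3 mm up, x about -2 mm.
- gate (a joint): sprung flap, 22 mm, pivoted at x = +18 mm in the stand's frame, closing the mouth (x = -5 to +18 mm) towards the nose; 0 = shut, grows as it is pressed down. Pressing through takes 7 to 12 N, pail's weight included; the bar slips past at 0.6 to 1.1 rad, 13 to 22 mm below first touch; the flap springs shut above it. The hook is rigid and delicate: keep under 15 N on it.
- flux_tin: loose open flux tin, 50 mm across, 16 mm high; a bystander, origin at the centre of its underside
- gear_1: loose white gear, 36 mm across, 11 mm high; a bystander, origin at the centre of its underside
- solder_reel: loose reel of solder, 64 x 54 x 42 mm; a bystander, origin at the centre of its underside
- roller: loose black feed roller lying down, 52 mm long, 20 mm thick; a bystander
Things that resemble listed ones, but are neither listed nor needed, are in the scene too. Of the things that look like the pail, the larger one is meant.

How it is judged:
By the outcome, as a careful person would: the job done as asked, in the order asked, and still so for the second after the job is handed in, with the robot touching nothing.
It also fails if it takes over 72 s, if anything falls off the work surface, if the arm or the gripper's body presses on something with over 40 N, if the wrist force passes 120 N, or if a joint passes its speed limit or range.

## Working session

There is one attempt and no reset: what is moved stays moved. The work goes in short steps, Python scripts to look and compute and a tool call to move; the robot and the scene stay as the last step left them, time stands still between calls to the robot, and variables do not carry over. Pictures are saved under pics/ and viewed, at most 10 in all, crops included, and the job is handed in when it is done.

Besides the shell and the picture viewer there is one more tool, called after "Call:" by a JSON object that holds its "op" and its "data", one argument or row to a line. apply_moves: Moves the arm, as the interface text tells. Its arguments: {"type":"object","properties":{"claw":{"type":"array"},"xyz":{"type":"array"},"twist":{"type":"array"},"force":{"type":"number"}},"required":["claw","xyz","twist"]}

```bash
mkdir -p pics
cat > h.py <<'E'
import numpy as np, cv2
from workcell import bot
def snap(c,fn=None):
    f=bot.grab_frame(c)
    if fn: cv2.imwrite('pics/'+fn,f['img'][:,:,::-1])
    return f
def proj(f,P):
    P=np.atleast_2d(P); V=np.array(f['view']); c=P@V[:3,:3].T+V[:3,3]
    fl=240/np.tan(np.radians(f['vfov'])/2)
    return np.c_[f['cx']+fl*c[:,0]/-c[:,2], f['cy']-fl*c[:,1]/-c[:,2]]
def ray(f,u,v):
    V=np.array(f['view']); fl=240/np.tan(np.radians(f['vfov'])/2)
    d=V[:3,:3].T@np.array([(u-f['cx'])/fl,-(v-f['cy'])/fl,-1]); o=-V[:3,:3].T@V[:3,3]
    return o,d
def atz(f,u,v,z):
    o,d=ray(f,u,v); return o+d*(z-o[2])/d[2]
E
python3 - <<'E'
from h import *
f=snap('side','s0.png');g=snap('top','t0.png')
for x in(f,g): print(x['vfov'],x['cx'],x['cy'],np.round(x['view'],3).tolist(),[k for k in x])
for c in('side','top'):
  for q in('pail','bail','stand','gate','flux_tin','gear_1','solder_reel','roller','bail_mid','bail_grip'):
    try: print(c,q,[(np.round(d['position'],3).tolist(),round(d['score'],2)) for d in bot.find_in(c,q)])
    except Exception as e: print(c,q,e)
print(bot.observe())
E
```

```text
48.131382401652324 309.547723016628 244.5114065487191 [[0.974, -0.225, -0.011, -0.549], [0.161, 0.664, 0.73, -0.252], [-0.157, -0.713, 0.683, -1.061], [0.0, 0.0, 0.0, 1.0]] ['img', 'vfov', 'cx', 'cy', 'view']
53.60066683728946 312.1433060312785 240.38860358110023 [[0.005, -0.999, 0.035, 0.058], [0.982, 0.012, 0.19, -0.567], [-0.19, 0.034, 0.981, -0.933], [0.0, 0.0, 0.0, 1.0]] ['img', 'vfov', 'cx', 'cy', 'view']
side pail [([0.548, 0.216, 0.049], 0.83), ([0.555, 0.356, 0.037], 0.57)]
side bail [([0.49, 0.235, 0.067], 0.6)]
side stand [([0.633, -0.163, 0.012], 0.57)]
side gate [([0.739, -0.032, 0.038], 0.23)]
side flux_tin [([0.43, 0.02, 0.008], 0.82), ([0.489, 0.231, 0.066], 0.64)]
side gear_1 [([0.634, -0.161, 0.009], 0.67)]
side solder_reel [([0.739, -0.034, 0.04], 0.58)]
side roller [([0.378, 0.094, 0.017], 0.42)]
side bail_mid [([0.49, 0.234, 0.068], 0.48), ([0.625, 0.04, 0.009], 0.32)]
side bail_grip [([0.584, -0.174, 0.274], 0.74), ([0.491, 0.229, 0.066], 0.68)]
top pail [([0.562, 0.37, 0.034], 0.59), ([0.551, 0.211, 0.05], 0.58)]
top bail [([0.481, 0.22, 0.063], 0.83), ([0.567,
[... 469 characters left out ...]
)]
{'clock': 1.1, 'qpos': array([ 1.11477159,  0.52139915, -0.03628277,  1.59949331,  0.02117236,
        1.02109861, -0.11280142]), 'qd': array([-0.00061881,  0.00149647, -0.00080325,  0.00020507, -0.00140496,
        0.00173496, -0.00064787]), 'joint_efforts': array([-5.24018360e-04, -9.26851559e+01,  1.97799660e+00, -3.70241904e+01,
        1.79538340e-02,  2.05041608e-03,  2.53092514e-05]), 'position': array([ 0.23517574, -0.57906097,  0.2312939 ]), 'tool_rot': array([-3.14157683e+00, -1.47802446e-05,  3.85750883e-01]), 'force': array([-0.05930358, -0.13947016, -0.59660713]), 'moment': array([ 0.00667432, -0.07597522,  0.01438959]), 'finger_force': 0.0, 'grip_width': 0.08537539976252632}
```

View pics/s0.png

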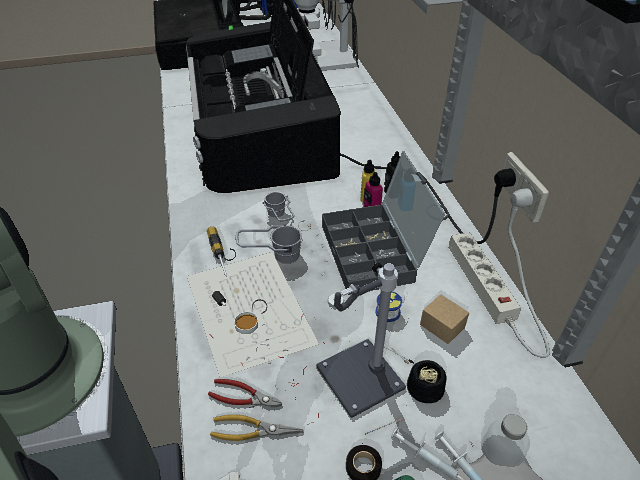

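View pics/t0.png

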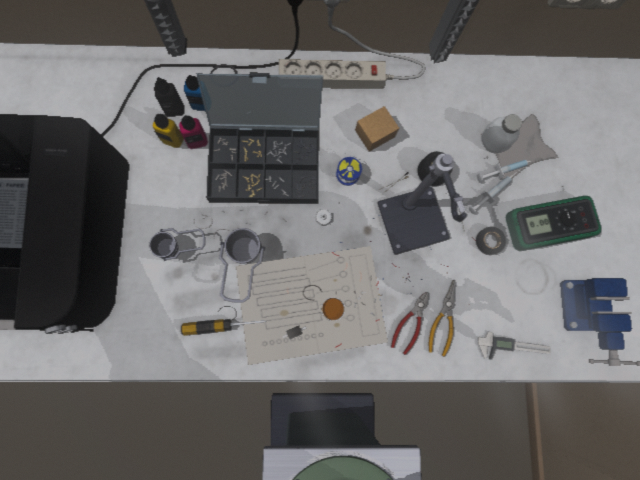

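Run:
```python
import cv2,numpy as np
s=cv2.imread('pics/s0.png');t=cv2.imread('pics/t0.png')
def c(i,x,y,w,h,k): return cv2.resize(i[y:y+h,x:x+w],None,fx=k,fy=k,interpolation=cv2.INTER_CUBIC)
a=c(s,310,255,100,165,3.6); b=c(t,370,145,110,115,3.6); d=c(t,210,220,110,85,3.4)
o=np.zeros((600,800,3),np.uint8)
o[:594,:360]=a; o[:300,380:380+396]=b[:300]; o[305:305+289,380:380+374]=d
cv2.imwrite('pics/c0.png',o)
```

```text
(no output)
```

View pics/c0.png

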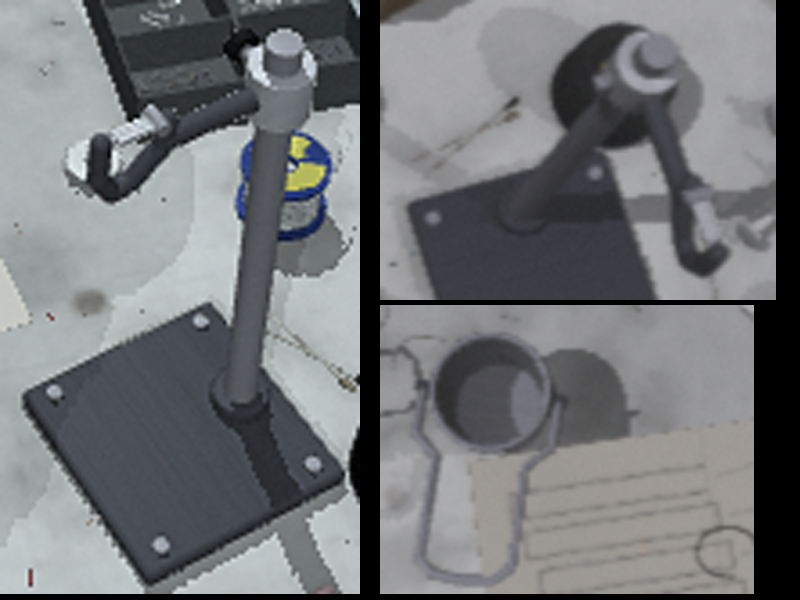

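```bash
cat > fit.py <<'E'
from h import *
from scipy.optimize import least_squares
f=snap('side');g=snap('top')
S=lambda x,y:(x/3.6+310,y/3.6+255); T=lambda x,y:((x-380)/3.6+370,y/3.6+145); U=lambda x,y:((x-380)/3.4+210,(y-305)/3.4+220)
def R(a): c,s=np.cos(a),np.sin(a); return np.array([[c,-s,0],[s,c,0],[0,0,1]])
obs=[(f,S(286,40),'post',1),(g,T(660,55),'post',1),(f,S(240,400),'pb',.5),(g,T(522,212),'pb',.5),
(f,S(210,303),'c',(0)),(f,S(25,397),'c',1),(f,S(150,580),'c',2),(f,S(343,470),'c',3),(g,T(410,203),'c',-1),(g,T(605,155),'c',-1)]
# corner ordering resolved by nearest
def model(p,dx,dy):
    x,y,a,ox=p; L=[]
    for cam,uv,k,_ in obs:
        if k=='post': q=[.085,0,.288]
        elif k=='pb': q=[.085,0,.02]
        else: q=None
        if q is not None: L.append((proj(cam,R(a)@q+[x,y,0])[0]-uv))
        else:
            C=np.array([[ox+i*dx/2,j*dy/2,.012] for i in(-1,1) for j in(-1,1)])
            d=proj(cam,C@R(a).T+[x,y,0])-uv; L.append(d[np.argmin((d**2).sum(1))])
    return np.ravel(L)
best=[]
for dx,dy in((.125,.13),(.13,.125)):
  for a in np.arange(-3,3.2,.4):
    r=least_squares(model,[.6-.05*np.cos(a),-.13-.05*np.sin(a),a,.04],args=(dx,dy),loss='soft_l1'); best.append((r.cost,dx,r.x,r))
best.sort(key=lambda b:b[0])
for b in best[:4]: print(b[0],b[1],b[2].round(4))
p=best[0][2]; print(best[0][3].fun.reshape(-1,2).round(1).tolist())
x,y,a,_=p
def hk(cam,uv,lx):  # height where local plane y=0 is hit -> (lx,z)
    o,d=ray(cam,*uv); Ri=R(-a); o=Ri@(o-[x,y,0]); d=Ri@d; t=-o[1]/d[1]; return (o+t*d)
for n,cam,uv in(('nose',f,S(98,138)),('throat',f,S(115,185)),('under',f,S(113,200)),('gateL',f,S(115,135)),('gatepiv',f,S(165,115)),('noseT',g,T(693,250))): print(n,hk(cam,uv,0).round(4))
P=[atz(g,*U(*q),.056) for q in((424,385),(562,402),(422,560),(512,570),(467,580),(493,393))]
print(np.round(P,4).tolist())
E
python3 fit.py
```

```text
11.491944035791056 0.125 [ 0.5794 -0.1781  0.3016  0.0476]
11.491944035791445 0.125 [ 0.7417 -0.1276 -2.84    0.1224]
11.491944035792084 0.125 [ 0.5794 -0.1781  0.3016  0.0476]
11.491944035800108 0.125 [ 0.5794 -0.1781  0.3016  0.0476]
[[-1.3, 1.5], [0.7, -1.7], [-0.8, -1.6], [0.4, -1.6], [-1.2, -0.9], [-2.5, -0.5], [-0.5, 1.0], [1.2, 0.7], [-0.6, -0.6], [0.1, -3.2]]
nose [-0.0111  0.      0.2817]
throat [-0.0012  0.      0.2448]
under [-0.0019  0.      0.235 ]
gateL [-0.0024  0.      0.2786]
gatepiv [0.0236 0.     0.2768]
noseT [-0.0013  0.      0.2408]
[[0.557, 0.2461, 0.056], [0.5475, 0.1627, 0.056], [0.4517, 0.243, 0.056], [0.4462, 0.1898, 0.056], [0.4401, 0.2161, 0.056], [0.5525, 0.2044, 0.056]]
```

Call:
{"op": "apply_moves", "data": {
  "claw": [0.085,0.085,0.085,0.085,0.085,0.085,0.085,0.085,0.085,0.085,0.085,0.085,0.085,0.085,0.085,0.085,0.085],
  "xyz": [
    [0,0,0],
    [0,0,0],
    [0,0,0],
    [0,0,0],
    [0.0095,-0.0304,-0.0015],
    [0.0095,-0.0304,-0.0015],
    [0.0095,-0.0304,-0.0015],
    [0.0095,-0.0304,-0.0015],
    [0.0095,-0.0304,-0.0015],
    [0.0095,-0.0304,-0.0015],
    [0.0095,-0.0304,-0.0015],
    [0.0095,-0.0304,-0.0015],
    [0.0095,-0.0304,-0.0015],
    [0.0095,-0.0304,-0.0015],
    [0.0095,-0.0304,-0.0015],
    [0.0095,-0.0304,-0.0015],
    [0.0095,-0.0304,-0.0015]
  ],
  "twist": [
    [0,0,0.1235],
    [0,0,0.1235],
    [0,0,0.1235],
    [0,0,0.1235],
    [0,0,0],
    [0,0,0],
    [0,0,0],
    [0,0,0],
    [0,0,0],
    [0,0,0],
    [0,0,0],
    [0,0,0],
    [0,0,0],
    [0,0,0],
    [0,0,0],
    [0,0,0],
    [0,0,0]
  ]
}}

```text
clock: 2.9
position: [0.401, -0.1983, 0.2511]
tool_rot: [3.141, -0.0, -0.108]
force: [0.7, 0.2, -0.3]
grip_width: 0.085
finger_force: 0.0
```

Call:
{"op": "apply_moves", "data": {
  "claw": [0.085,0.085,0.085,0.085,0.085,0.085,0.085,0.085,0.085,0.085,0.085,0.085,0.085,0.085,0.085,0.085],
  "xyz": [
    [0.001,-0.03,0.003],
    [0.001,-0.03,0.003],
    [0.001,-0.03,0.003],
    [0.001,-0.03,0.003],
    [0.001,-0.03,0.003],
    [0.001,-0.03,0.003],
    [0.001,-0.03,0.003],
    [0.001,-0.03,0.003],
    [0.001,-0.03,0.003],
    [0.001,-0.03,0.003],
    [0.001,-0.03,0.003],
    [0.001,-0.03,0.003],
    [0.001,-0.03,0.003],
    [0.001,-0.028,0.003],
    [0,0,0],
    [0,0,0]
  ],
  "twist": [
    [0,0,0],
    [0,0,0],
    [0,0,0],
    [0,0,0],
    [0,0,0],
    [0,0,0],
    [0,0,0],
    [0,0,0],
    [0,0,0],
    [0,0,0],
    [0,0,0],
    [0,0,0],
    [0,0,0],
    [0,0,0],
    [0,0,0],
    [0,0,0]
  ]
}}

```text
clock: 4.5
position: [0.4595, 0.2146, 0.2086]
tool_rot: [3.141, 0.0, -0.107]
force: [0.4, -1.1, 0.6]
grip_width: 0.085
finger_force: 0.0
```

Run:
```python
from h import *
w=snap('wrist','w0.png')
o=bot.observe(); print(o['clock'],o['position'],o['tool_rot'],o['force'])
print(proj(w,[[.4598,.2144,.056],[.4401,.2161,.056],[.557,.2461,.056],[.5475,.1627,.056]]).round())
for q in('bail','bail_mid','bail_grip','pail'): print(q,[(np.round(d['position'],3).tolist(),round(d['score'],2)) for d in bot.find_in('wrist',q)])
```

```text
4.55 [0.45964861 0.21389709 0.20874249] [ 3.14109856e+00  1.58346060e-04 -1.08479719e-01] [ 0.69777246 -0.28718727  0.4314489 ]
[[318. 216.]
 [319. 241.]
 [255.  81.]
 [381.  82.]]
bail [([0.575, 0.324, 0.044], 0.74), ([0.497, 0.216, 0.062], 0.63)]
bail_mid [([0.579, 0.326, 0.043], 0.81), ([0.495, 0.219, 0.068], 0.67)]
bail_grip [([0.496, 0.222, 0.07], 0.61), ([0.584, 0.325, 0.044], 0.57)]
pail [([0.547, 0.208, 0.052], 0.83), ([0.561, 0.38, 0.037], 0.7)]
```

View pics/w0.png

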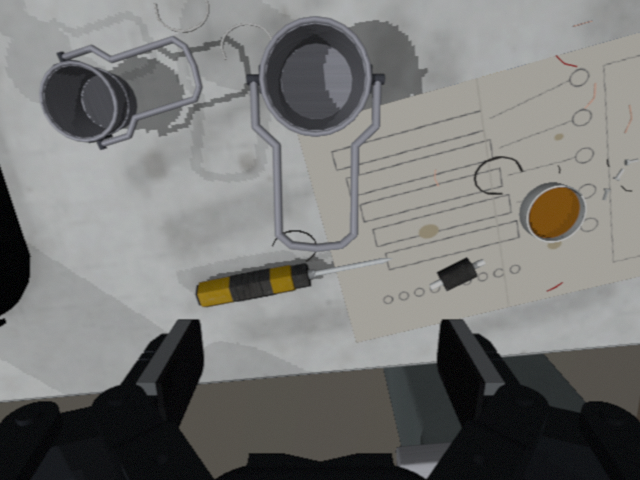

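Call:
{"op": "apply_moves", "data": {
  "claw": [0.085,0.085,0.085,0.085,0.085,0.085,0.085,0.085,0.085,0.085,0.056,0.056,0.056,0.056,0.056,0.056,0.056,0.056],
  "xyz": [
    [0.001,-0.0017,0.025],
    [0,0,0.025],
    [0,0,0.025],
    [0,0,0.025],
    [0,0,0.025],
    [0,0,0.02],
    [0,0,0.015],
    [0,0,0.01],
    [0,0,0.0047],
    [0,0,0],
    [0,0,0],
    [0,0,0],
    [0,0,0],
    [0,0,0],
    [0,0,0],
    [0,0,0],
    [0,0,0],
    [0,0,0]
  ],
  "twist": [
    [0,0,0],
    [0,0,0],
    [0,0,0],
    [0,0,0],
    [0,0,0],
    [0,0,0],
    [0,0,0],
    [0,0,0],
    [0,0,0],
    [0,0,0],
    [0,0,0],
    [0,0,0],
    [0,0,0],
    [0,0,0],
    [0,0,0],
    [0,0,0],
    [0,0,0],
    [0,0,0]
  ],
  "force": 4
}}

```text
clock: 6.55
position: [0.4611, 0.2163, 0.0342]
tool_rot: [-3.141, -0.0, -0.108]
force: [1.8, 0.9, 1.1]
grip_width: 0.0592
finger_force: 21.5
```

Run:
```python
from h import *
w=snap('wrist','w1.png')
o=bot.observe(); print(o['clock'],o['position'],o['force'],o['grip_width'],o['finger_force'])
```

```text
6.6 [0.46103737 0.21626698 0.03414887] [2.06760516 1.41454763 0.10360372] 0.059141271313783966 21.547892371891066
```

View pics/w1.png

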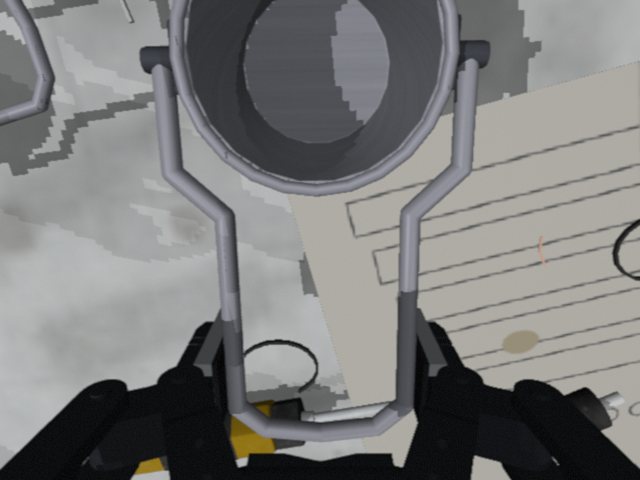

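Call:
{"op": "apply_moves", "data": {
  "claw": [0.0592,0.0592,0.0592,0.0592],
  "xyz": [
    [0,0,0],
    [0,0,0],
    [0,0,0],
    [0,0,0]
  ],
  "twist": [
    [0,0,0],
    [0,0,0],
    [0,0,0],
    [0,0,0]
  ]
}}

```text
clock: 7.0
position: [0.4609, 0.2161, 0.0341]
tool_rot: [-3.142, 0.0, -0.108]
force: [1.1, 3.1, 0.1]
grip_width: 0.0592
finger_force: 18.6
```

Call:
{"op": "apply_moves", "data": {
  "claw": [0.0596,0.0596,0.0596,0.0596],
  "xyz": [
    [0,0,0],
    [0,0,0],
    [0,0,0],
    [0,0,0]
  ],
  "twist": [
    [0,0,0],
    [0,0,0],
    [0,0,0],
    [0,0,0]
  ]
}}

```text
clock: 7.4
position: [0.4609, 0.2161, 0.0341]
tool_rot: [3.142, 0.0, -0.108]
force: [1.5, 0.7, -0.0]
grip_width: 0.0595
finger_force: 8.4
```

Call:
{"op": "apply_moves", "data": {
  "claw": [0.0598,0.0598,0.0598,0.0598,0.0598,0.0598,0.0598,0.0598,0.0598,0.0598,0.0598,0.0598],
  "xyz": [
    [0,0,0],
    [0,0,0],
    [0.0003,0,-0.0073],
    [0.0008,0,-0.0072],
    [0.0014,0,-0.0071],
    [0.002,0,-0.007],
    [0.0025,0,-0.0068],
    [0.003,0,-0.0066],
    [0.0036,0,-0.0063],
    [0.004,0,-0.006],
    [0.0045,0,-0.0057],
    [0.0049,0,-0.0053]
  ],
  "twist": [
    [0,0,0],
    [0,0,0],
    [0,0,0],
    [0,0,0],
    [0,0,0],
    [0,0,0],
    [0,0,0],
    [0,0,0],
    [0,0,0],
    [0,0,0],
    [0,0,0],
    [0,0,0]
  ]
}}

```text
clock: 8.6
position: [0.4881, 0.2131, 0.0998]
tool_rot: [-3.142, 0.0, -0.108]
force: [1.0, 0.4, -1.8]
grip_width: 0.0599
finger_force: 3.2
```

Run:
```python
from h import *
w=snap('wrist','w2.png'); s=snap('side')
o=bot.observe(); print(o['clock'],o['position'],o['force'],o['grip_width'],o['finger_force'])
i=np.hstack([w['img'][::1,100:540], cv2.resize(s['img'][140:320,200:335],None,fx=2.667,fy=2.667)[:480]])
cv2.imwrite('pics/m2.png',i[:,:,::-1]); print(i.shape)
```

```text
8.7 [0.48857232 0.21322611 0.10003708] [-0.74216695  0.44841295  0.3759915 ] 0.06007219424748492 3.208576661927509
(480, 800, 3)
```

View pics/m2.png

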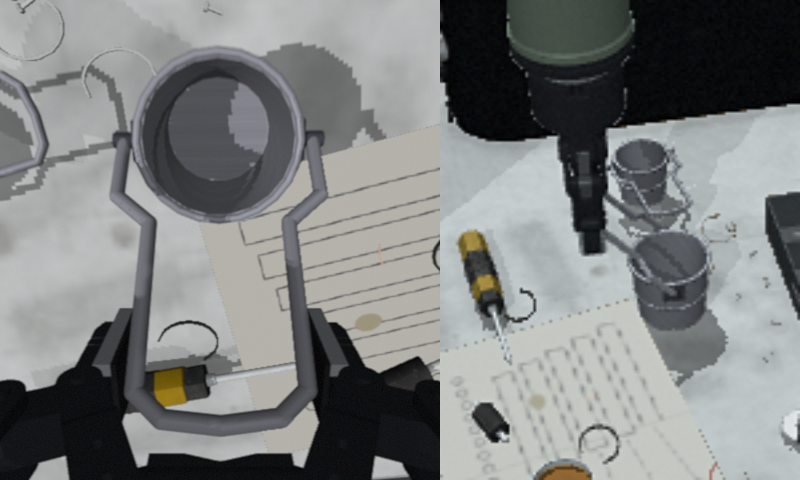

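Call:
{"op": "apply_moves", "data": {
  "claw": [0.0598,0.0598,0.0598,0.0598,0.0598,0.0598,0.0598,0.0598,0.0598,0.0598,0.0598],
  "xyz": [
    [0.0053,0,-0.0049],
    [0.0057,0,-0.0045],
    [0.006,0,-0.004],
    [0.0063,0,-0.0036],
    [0.0066,0,-0.003],
    [0.0068,0,-0.0025],
    [0.007,0,-0.002],
    [0.0071,0,-0.0014],
    [0.0072,0,-0.0008],
    [0.0073,0,-0.0003],
    [0,0,0]
  ],
  "twist": [
    [0,0,0],
    [0,0,0],
    [0,0,0],
    [0,0,0],
    [0,0,0],
    [0,0,0],
    [0,0,0],
    [0,0,0],
    [0,0,0],
    [0,0,0],
    [0,0,0]
  ]
}}

```text
clock: 9.8
position: [0.5536, 0.206, 0.1264]
tool_rot: [-3.141, -0.001, -0.109]
force: [-0.4, 1.9, 1.4]
grip_width: 0.0599
finger_force: 3.8
```

Call:
{"op": "apply_moves", "data": {
  "claw": [0.0598,0.0598,0.0598,0.0598,0.0598,0.0598,0.0598],
  "xyz": [
    [0.0022,0,-0.0001],
    [0.0022,0,-0.0001],
    [0.0022,0,-0.0001],
    [0.0022,0,-0.0001],
    [0.0022,0,-0.0001],
    [0.0022,0,-0.0001],
    [0,0,0]
  ],
  "twist": [
    [0,0.105,0],
    [0,0.105,0],
    [0,0.105,0],
    [0,0.105,0],
    [0,0.105,0],
    [0,0.105,0],
    [0,0,0]
  ]
}}

```text
clock: 10.5
position: [0.5616, 0.2106, 0.1275]
tool_rot: [3.123, -0.454, -0.1]
force: [-0.3, -0.4, 2.3]
grip_width: 0.0598
finger_force: 2.1
```

Run:
```python
from h import *
o=bot.observe(); print(o['clock'],o['position'],o['tool_rot'],o['qpos'].round(2),o['force'],o['finger_force'])
```

```text
10.5 [0.56159825 0.21060036 0.12752443] [ 3.12311518 -0.45359517 -0.10007212] [-1.    0.57  0.5   2.11  0.24  0.18 -2.52] [-0.34892743 -0.38874624  2.29679512] 2.141717467457056
```

```bash
cat >> h.py <<'E'
from scipy.spatial.transform import Rotation as Ro
def rows(tp,trpy,n):
    o=bot.observe(); R0=Ro.from_euler('xyz',o['tool_rot']); R1=Ro.from_euler('xyz',trpy)
    rv=(R0.inv()*R1).as_rotvec(); dp=(np.array(tp)-o['position'])/n
    print('clock',o['clock'],'pos',o['position'].round(4),'rot',o['tool_rot'].round(3),'F',o['force'].round(1),'q',o['qpos'].round(2))
    print('twist/row',(rv/n).round(4).tolist())
    print([(R0*Ro.from_rotvec(rv*k/n)).inv().apply(dp).round(4).tolist() for k in range(n)])
E
python3 -c "
from h import *
rows([.5536,.206,.1304],[np.pi,0,-.108],6)"
```

```text
clock 10.5 pos [0.5616 0.2106 0.1275] rot [ 3.123 -0.454 -0.1  ] F [-0.3 -0.4  2.3] q [-1.    0.57  0.5   2.11  0.24  0.18 -2.52]
twist/row [0.0027, -0.0756, 0.0006]
[[-0.0009, 0.0009, -0.001], [-0.001, 0.0009, -0.0009], [-0.001, 0.0009, -0.0008], [-0.0011, 0.0009, -0.0007], [-0.0012, 0.0009, -0.0007], [-0.0012, 0.0009, -0.0006]]
```

Call:
{"op": "apply_moves", "data": {
  "claw": [0.06,0.06,0.06,0.06,0.06,0.06,0.06,0.06,0.06,0.06,0.06],
  "xyz": [
    [-0.0009,0.0009,-0.001],
    [-0.001,0.0009,-0.0009],
    [-0.001,0.0009,-0.0008],
    [-0.0011,0.0009,-0.0007],
    [-0.0012,0.0009,-0.0007],
    [-0.0012,0.0009,-0.0006],
    [0,0,-0.002],
    [0,0,-0.002],
    [0,0,-0.002],
    [0,0,-0.002],
    [0,0,0]
  ],
  "twist": [
    [0.0027,-0.0756,0.0006],
    [0.0027,-0.0756,0.0006],
    [0.0027,-0.0756,0.0006],
    [0.0027,-0.0756,0.0006],
    [0.0027,-0.0756,0.0006],
    [0.0027,-0.0756,0.0006],
    [0,0,0],
    [0,0,0],
    [0,0,0],
    [0,0,0],
    [0,0,0]
  ]
}}

```text
clock: 11.6
position: [0.5549, 0.2041, 0.1391]
tool_rot: [-3.139, 0.0, -0.112]
force: [0.6, 1.6, -0.8]
grip_width: 0.0598
finger_force: 0.6
```

Run:
```python
from h import *
w=snap('wrist'); s=snap('side')
o=bot.observe(); print(o['clock'],o['position'],o['tool_rot'],o['force'],o['grip_width'],o['finger_force'],o['qpos'].round(2))
i=np.hstack([w['img'][:,100:540], cv2.resize(s['img'][140:320,220:355],None,fx=2.667,fy=2.667,interpolation=cv2.INTER_CUBIC)[:480]])
cv2.imwrite('pics/m3.png',i[:,:,::-1])
```

```text
11.7 [0.55490515 0.20402894 0.13879029] [-3.13946935e+00  6.68102015e-04 -1.12537530e-01] [0.25886573 1.09135198 0.50324631] 0.06009314591096144 0.5719783902168274 [-0.46  0.58  0.02  1.78 -0.02  0.79 -2.12]
```

View pics/m3.png

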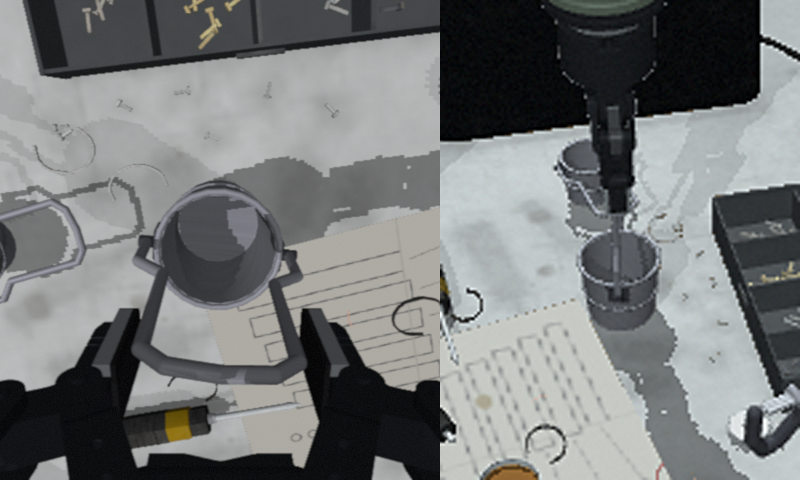

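Call:
{"op": "apply_moves", "data": {
  "claw": [0.056,0.056,0.056,0.056,0.056,0.056,0.056,0.056,0.056,0.056,0.056,0.056,0.056,0.056,0.056,0.056,0.056,0.056],
  "xyz": [
    [0,0,0],
    [0,0,0],
    [0,0,0],
    [0,0,0],
    [0,0,-0.002],
    [0,0,-0.003],
    [0,0,-0.005],
    [0,0,-0.01],
    [0,0,-0.015],
    [0,0,-0.015],
    [0,0,-0.015],
    [0,0,-0.015],
    [0,0,-0.015],
    [0,0,-0.015],
    [0,0,-0.015],
    [0,0,-0.01],
    [0,0,-0.005],
    [0,0,0]
  ],
  "twist": [
    [0,0,0],
    [0,0,0],
    [0,0,0],
    [0,0,0],
    [0,0,0],
    [0,0,0],
    [0,0,0],
    [0,0,0],
    [0,0,0],
    [0,0,0],
    [0,0,0],
    [0,0,0],
    [0,0,0],
    [0,0,0],
    [0,0,0],
    [0,0,0],
    [0,0,0],
    [0,0,0]
  ],
  "force": 25
}}

```text
clock: 13.5
position: [0.5553, 0.2032, 0.2791]
tool_rot: [-3.139, 0.001, -0.113]
force: [0.4, -0.0, -4.6]
grip_width: 0.0583
finger_force: 28.2
```

```bash
python3 -c "
from h import *
rows([.445,.0,.28],[np.pi,0,.1],12)"
```

```text
clock 13.5 pos [0.5553 0.2032 0.2791] rot [-3.139e+00  1.000e-03 -1.130e-01] F [ 0.4 -0.  -4.6] q [-0.47  0.42  0.03  1.64 -0.02  1.08 -2.12]
twist/row [-0.0002, 0.0, -0.0178]
[[-0.0072, 0.0179, -0.0001], [-0.0075, 0.0177, -0.0001], [-0.0078, 0.0176, -0.0001], [-0.0082, 0.0175, -0.0001], [-0.0085, 0.0173, -0.0001], [-0.0088, 0.0172, -0.0001], [-0.0091, 0.017, -0.0001], [-0.0094, 0.0168, -0.0001], [-0.0097, 0.0167, -0.0001], [-0.01, 0.0165, -0.0001], [-0.0103, 0.0163, -0.0001], [-0.0106, 0.0161, -0.0001]]
```

Call:
{"op": "apply_moves", "data": {
  "claw": [0.056,0.056,0.056,0.056,0.056,0.056,0.056,0.056,0.056,0.056,0.056,0.056,0.056,0.056],
  "xyz": [
    [-0.0036,0.009,0],
    [-0.0072,0.0179,0],
    [-0.0075,0.0177,0],
    [-0.0078,0.0176,0],
    [-0.0082,0.0175,0],
    [-0.0085,0.0173,0],
    [-0.0088,0.0172,0],
    [-0.0091,0.017,0],
    [-0.0094,0.0168,0],
    [-0.0097,0.0167,0],
    [-0.01,0.0165,0],
    [-0.0103,0.0163,0],
    [-0.0053,0.008,0],
    [0,0,0]
  ],
  "twist": [
    [0,0,0],
    [0,0,-0.019],
    [0,0,-0.019],
    [0,0,-0.019],
    [0,0,-0.019],
    [0,0,-0.019],
    [0,0,-0.019],
    [0,0,-0.019],
    [0,0,-0.019],
    [0,0,-0.019],
    [0,0,-0.019],
    [0,0,-0.019],
    [0,0,0],
    [0,0,0]
  ]
}}

```text
clock: 14.9
position: [0.4453, -0.0018, 0.2781]
tool_rot: [-3.14, 0.001, 0.093]
force: [-0.3, 1.1, -4.0]
grip_width: 0.0583
finger_force: 28.4
```

```bash
python3 -c "
from h import *
rows([.445,-.219,.285],[np.pi,0,.30],12)"
```

```text
clock 14.9 pos [ 0.4453 -0.0018  0.2781] rot [-3.14e+00  1.00e-03  9.30e-02] F [-0.3  1.1 -4. ] q [-0.19  0.18  0.07  1.99 -0.02  0.98 -1.59]
twist/row [-0.0002, 0.0001, -0.0172]
[[-0.0017, 0.018, -0.0006], [-0.002, 0.018, -0.0006], [-0.0023, 0.0179, -0.0006], [-0.0026, 0.0179, -0.0006], [-0.0029, 0.0179, -0.0006], [-0.0033, 0.0178, -0.0006], [-0.0036, 0.0177, -0.0006], [-0.0039, 0.0177, -0.0006], [-0.0042, 0.0176, -0.0006], [-0.0045, 0.0175, -0.0006], [-0.0048, 0.0175, -0.0006], [-0.0051, 0.0174, -0.0006]]
```

Call:
{"op": "apply_moves", "data": {
  "claw": [0.056,0.056,0.056,0.056,0.056,0.056,0.056,0.056,0.056,0.056,0.056,0.056,0.056,0.056,0.056,0.056],
  "xyz": [
    [-0.0008,0.009,-0.0006],
    [-0.0017,0.018,-0.0006],
    [-0.002,0.018,-0.0006],
    [-0.0023,0.0179,-0.0006],
    [-0.0026,0.0179,-0.0006],
    [-0.0029,0.0179,-0.0006],
    [-0.0033,0.0178,-0.0006],
    [-0.0036,0.0177,-0.0006],
    [-0.0039,0.0177,-0.0006],
    [-0.0042,0.0176,-0.0006],
    [-0.0045,0.0175,-0.0006],
    [-0.0048,0.0175,0],
    [-0.003,0.0087,0],
    [0,0,0],
    [0,0,0],
    [0,0,0]
  ],
  "twist": [
    [0,0,0],
    [0,0,-0.0188],
    [0,0,-0.0188],
    [0,0,-0.0188],
    [0,0,-0.0188],
    [0,0,-0.0188],
    [0,0,-0.0188],
    [0,0,-0.0188],
    [0,0,-0.0188],
    [0,0,-0.0188],
    [0,0,-0.0188],
    [0,0,-0.0188],
    [0,0,0],
    [0,0,0],
    [0,0,0],
    [0,0,0]
  ]
}}

```text
clock: 16.5
position: [0.4477, -0.2171, 0.2844]
tool_rot: [-3.139, 0.0, 0.303]
force: [-0.9, 0.4, -4.2]
grip_width: 0.0585
finger_force: 28.6
```

Run:
```python
from h import *
w=snap('wrist'); s=snap('side')
o=bot.observe(); print(o['clock'],o['position'],o['tool_rot'],o['force'],o['grip_width'],o['qpos'].round(2))
a=cv2.resize(w['img'][120:480,100:540],None,fx=.9,fy=.9); b=cv2.resize(s['img'][255:435,240:420],None,fx=2.22,fy=2.22,interpolation=cv2.INTER_CUBIC)
i=np.zeros((410,800,3),np.uint8); i[:324,:396]=a; i[:400,400:800]=b[:400,:400]
cv2.imwrite('pics/m4.png',i[:,:,::-1])
T=o['position']; R=Ro.from_euler('xyz',o['tool_rot'])
bm=T+[0,0,.032]; print('bar pred side',proj(s,bm),'wrist',proj(w,bm), 'nose pred side',proj(s,[.579-.011*.955,-.178-.011*.296,.28]),proj(w,[.579-.011*.955,-.178-.011*.296,.28]))
for q in('bail_mid','gate','bail'):
  for c in('side','wrist'): print(c,q,[(np.round(d['position'],3).tolist(),round(d['score'],2)) for d in bot.find_in(c,q)])
```

```text
16.6 [ 0.44766258 -0.21735588  0.28446982] [-3.13919229e+00  1.56690818e-04  3.03226671e-01] [ 0.73174097 -0.87597557 -4.71169599] 0.058483230037460136 [ 0.18  0.26  0.19  1.87 -0.06  1.02 -0.87]
bar pred side [[261.73553028 310.46539156]] wrist [[316.08366987 372.35696433]] nose pred side [[337.02323977 294.02868961]] [[321.69967476 -52.97507884]]
side bail_mid [([0.45, -0.249, 0.245], 0.56)]
wrist bail_mid [([0.448, -0.215, 0.312], 0.71)]
side gate [([0.451, -0.246, 0.246], 0.61)]
wrist gate [([0.585, -0.173, 0.01], 0.3)]
side bail [([0.45, -0.244, 0.243], 0.83)]
wrist bail [([0.452, -0.216, 0.303], 0.64)]
```

View pics/m4.png

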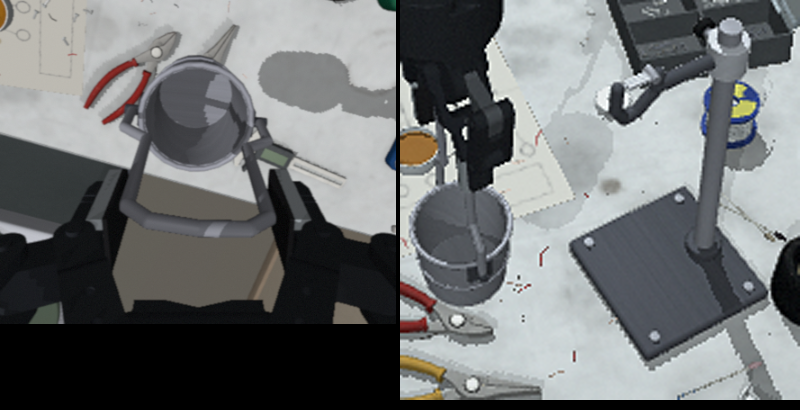

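Call:
{"op": "apply_moves", "data": {
  "claw": [0.056,0.056,0.056,0.056,0.056,0.056,0.056,0.056,0.056,0.056,0.056,0.056,0.056,0.056,0.056,0.056,0.056,0.056],
  "xyz": [
    [0.005,0,0],
    [0.01,0,0],
    [0.01,0,0],
    [0.01,0,0],
    [0.01,0,0],
    [0.01,0,0],
    [0.01,0.0017,0],
    [0.01,0,0],
    [0.01,0,0],
    [0.01,0,0],
    [0.01,0,0],
    [0.01,0,0],
    [0.01,0,0],
    [0.008,0,0],
    [0.0055,0,0],
    [0,0,0],
    [0,0,0],
    [0,0,0]
  ],
  "twist": [
    [0,0,0],
    [0,0,0],
    [0,0,0],
    [0,0,0],
    [0,0,0],
    [0,0,0],
    [0,0,0],
    [0,0,0],
    [0,0,0],
    [0,0,0],
    [0,0,0],
    [0,0,0],
    [0,0,0],
    [0,0,0],
    [0,0,0],
    [0,0,0],
    [0,0,0],
    [0,0,0]
  ]
}}

```text
clock: 18.7
position: [0.5798, -0.1787, 0.2844]
tool_rot: [-3.139, 0.001, 0.302]
force: [0.5, -0.4, -4.0]
grip_width: 0.0583
finger_force: 28.6
```

Run:
```python
from h import *
w=snap('wrist'); s=snap('side')
o=bot.observe(); print(o['clock'],o['position'],o['tool_rot'],o['force'],o['grip_width'],o['finger_force'])
a=w['img'][230:480,170:470]; a=cv2.resize(a,None,fx=1.333,fy=1.333,interpolation=cv2.INTER_CUBIC); b=cv2.resize(s['img'][225:365,310:410],None,fx=4,fy=4,interpolation=cv2.INTER_CUBIC)
i=np.zeros((560,800,3),np.uint8); i[:333,:400]=a[:333,:400]; i[:560,400:800]=b
cv2.imwrite('pics/m5.png',i[:,:,::-1])
bm=o['position']+[0,0,.032]; c,sn=np.cos(.302),np.sin(.302)
L=lambda x,z:[.579+x*c,-.178+x*sn,z]
for n,p in(('bar',bm),('nose0',L(-.017,.2805)),('nose1',L(-.005,.2805)),('piv',L(.018,.277)),('shank',L(.03,.279))):
    u=proj(w,p)[0]; v=proj(s,p)[0]; print(n,'wrist crop',((u-[170,230])*1.333).round(),'side crop',((v-[310,225])*4+[400,0]).round())
```

```text
18.8 [ 0.57999374 -0.17865459  0.28451583] [-3.13940192e+00  1.75379038e-04  3.01960910e-01] [ 0.13948968 -0.5706148  -3.97986994] 0.058470069847793044 28.62128857523203
bar wrist crop [194. 189.] side crop [538. 201.]
nose0 wrist crop [192. 164.] side crop [495. 281.]
nose1 wrist crop [192. 130.] side crop [521. 269.]
piv wrist crop [192.  56.] side crop [570. 253.]
shank wrist crop [192.  20.] side crop [596. 238.]
```

View pics/m5.png

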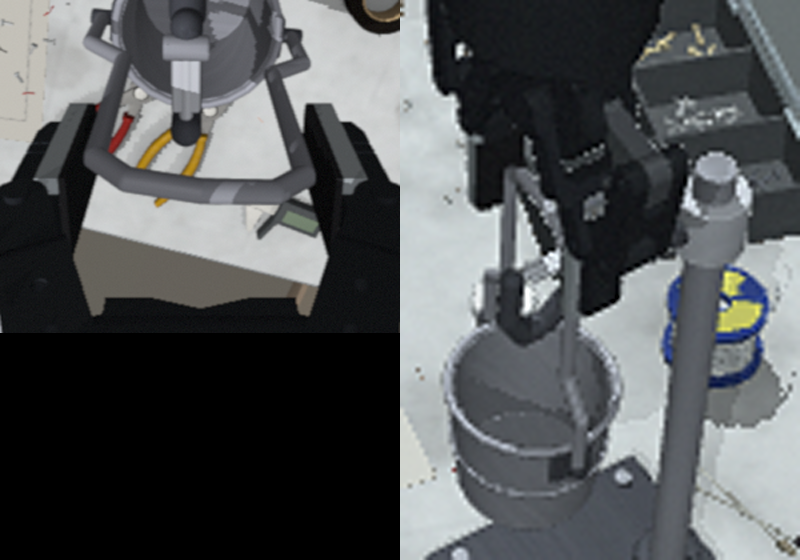

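Call:
{"op": "apply_moves", "data": {
  "claw": [0.056,0.056,0.056,0.056,0.056,0.056,0.056,0.056],
  "xyz": [
    [0.0025,0,0],
    [0.0025,0,0],
    [0,0,0.004],
    [0,0,0.005],
    [0,0,0.005],
    [0,0,0.004],
    [0,0,0],
    [0,0,0]
  ],
  "twist": [
    [0,0,0],
    [0,0,0],
    [0,0,0],
    [0,0,0],
    [0,0,0],
    [0,0,0],
    [0,0,0],
    [0,0,0]
  ]
}}

```text
clock: 19.6
position: [0.585, -0.1769, 0.2663]
tool_rot: [-3.139, 0.0, 0.302]
force: [-0.6, -0.2, -4.0]
grip_width: 0.0582
finger_force: 28.6
```

Run:
```python
from h import *
w=snap('wrist'); cv2.imwrite('pics/w6.png',w['img'][:,:,::-1])
o=bot.observe(); print(o['clock'],o['position'],o['force'],o['finger_force'])
bm=o['position']+[0,0,.032]; c,sn=np.cos(.302),np.sin(.302)
L=lambda x,z:[.579+x*c,-.178+x*sn,z]
for n,p in(('bar',bm),('nose0',L(-.017,.2805)),('nose1',L(-.005,.2805)),('piv',L(.018,.277)),('shank',L(.03,.279))): print(n,proj(w,p)[0].round())
g=w['img'].sum(2)//3
for u in(306,310,314): print(u,[int(x) for x in g[236:384:3,u]])
a=cv2.resize(w['img'][220:390,230:400],None,fx=3.5,fy=3.5,interpolation=cv2.INTER_CUBIC); cv2.imwrite('pics/m6.png',a[:,:,::-1])
```

```text
19.65 [ 0.58506638 -0.17695054  0.26652984] [-0.05635304  0.9258908  -4.59662656] 28.588128872215748
bar [316. 372.]
nose0 [314. 394.]
nose1 [314. 367.]
piv [314. 306.]
shank [314. 278.]
306 [76, 75, 75, 77, 75, 75, 76, 76, 75, 72, 34, 43, 58, 69, 74, 80, 82, 73, 67, 122, 144, 153, 149, 150, 126, 199, 196, 197, 197, 142, 118, 117, 119, 118, 118, 119, 118, 117, 117, 117, 95, 43, 60, 76, 91, 109, 108, 105, 99, 112]
310 [72, 71, 71, 72, 72, 71, 71, 71, 71, 66, 31, 40, 55, 63, 71, 77, 74, 69, 63, 118, 141, 154, 148, 143, 129, 196, 196, 195, 147, 140, 143, 141, 142, 142, 142, 143, 143, 143, 143, 142, 117, 41, 53, 75, 87, 104, 110, 104, 97, 186]
314 [63, 65, 64, 64, 64, 64, 63, 65, 63, 64, 28, 30, 46, 55, 58, 61, 63, 58, 52, 122, 142, 152, 150, 135, 128, 202, 201, 201, 146, 133, 133, 132, 134, 133, 133, 132, 133, 133, 118, 71, 36, 41, 47, 71, 86, 102, 111, 106, 100, 184]
```

View pics/m6.png

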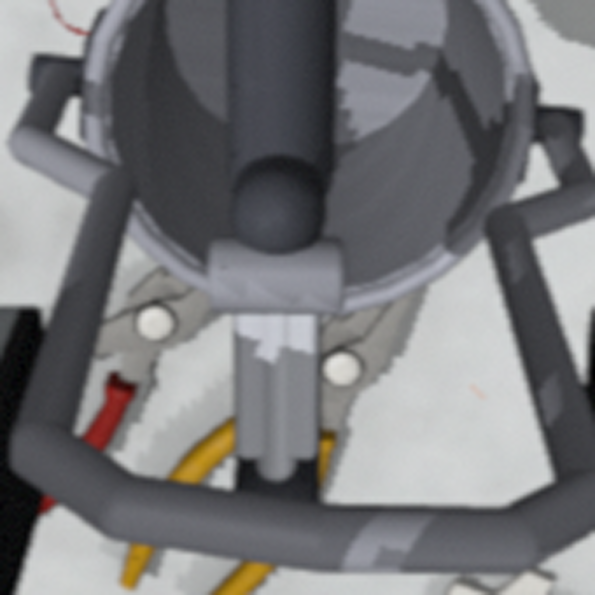

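Run:
```python
from h import *
w=snap('wrist'); s=snap('side'); o=bot.observe()
print(w['vfov'],o['position'])
V=np.array(w['view']); c,sn=np.cos(.302),np.sin(.302)
w5=dict(w); V5=V.copy(); V5[:3,3]=V[:3,3]+V[:3,:3]@(np.array(o['position'])-[.57999,-.17865,.28452]); w5['view']=V5
def L(x,z,dx,dy): return [.579+(x+dx)*c-dy*sn,-.178+(x+dx)*sn+dy*c,z]
O=[(w,(309.5,354),-.005,.033,1),(w,(309.5,299),.018,.033,1),(w5,(309.5,314),-.005,.033,1),(w5,(309.5,337),-.0165,.033,1),(w5,(309.5,266),.018,.033,.7),
(s,(338,294),-.011,.035,1),(s,(338.7,306.4),-.0012,0.,.7),(s,(355.8,287),.018,.032,.7)]
from scipy.optimize import least_squares
def fun(p): return np.ravel([(proj(cam,L(x,p[2]+z,p[0],p[1]))[0]-uv)*k for cam,uv,x,z,k in O])
for idx in(range(8),range(5),[5,6,7]):
    idx=list(idx); 
    r=least_squares(lambda p:fun(p).reshape(-1,2)[idx].ravel(),[0,0,.245]); print(idx,r.x.round(4),r.fun.reshape(-1,2).round(1).tolist())
    b=(o['position']-np.array(L(0,0,*r.x[:2]))); print(' bar local x', round(b[0]*c+b[1]*sn,4),'y',round(-b[0]*sn+b[1]*c,4))
```

```text
60.240574429974316 [ 0.585093   -0.17698143  0.26662671]
[0, 1, 2, 3, 4, 5, 6, 7] [0.0023 0.0019 0.2417] [[-0.3, -2.0], [-0.8, -1.6], [0.5, 1.9], [0.7, 2.9], [0.1, -0.9], [-0.4, 0.1], [2.5, -0.1], [-1.9, 0.9]]
 bar local x 0.0038 y -0.0027
[0, 1, 2, 3, 4] [0.0011 0.0019 0.2395] [[-0.3, -2.6], [-0.8, -1.3], [0.5, 1.9], [0.7, 2.6], [0.1, -0.3]]
 bar local x 0.005 y -0.0028
[5, 6, 7] [-0.029  -0.0432  0.3044] [[-0.9, -0.4], [2.5, 0.5], [-1.1, 0.1]]
 bar local x 0.0352 y 0.0424
```

Call:
{"op": "apply_moves", "data": {
  "claw": [0.056,0.056,0.056,0.056,0.056,0.056,0.056,0.056,0.056,0.056],
  "xyz": [
    [0,-0.0025,0],
    [0,0,0.003],
    [0,0,0.003],
    [0,0,0.003],
    [0,0,0.003],
    [0,0,0.002],
    [0,0,0.002],
    [0,0,0.001],
    [0,0,0],
    [0,0,0]
  ],
  "twist": [
    [0,0,0],
    [0,0,0],
    [0,0,0],
    [0,0,0],
    [0,0,0],
    [0,0,0],
    [0,0,0],
    [0,0,0],
    [0,0,0],
    [0,0,0]
  ]
}}

```text
clock: 20.75
position: [0.5843, -0.1745, 0.2494]
tool_rot: [-3.139, 0.0, 0.302]
force: [-0.3, 0.0, -5.1]
grip_width: 0.0585
finger_force: 28.6
```

Call:
{"op": "apply_moves", "data": {
  "claw": [0.056,0.056,0.056,0.056],
  "xyz": [
    [0,0,0.001],
    [0,0,0.001],
    [0,0,0.001],
    [0,0,0]
  ],
  "twist": [
    [0,0,0],
    [0,0,0],
    [0,0,0],
    [0,0,0]
  ]
}}

```text
clock: 21.15
position: [0.5842, -0.1745, 0.2463]
tool_rot: [-3.139, 0.0, 0.302]
force: [0.6, -0.6, -5.1]
grip_width: 0.058
finger_force: 28.6
```

Call:
{"op": "apply_moves", "data": {
  "claw": [0.056,0.056,0.056,0.056,0.056],
  "xyz": [
    [0,0,0.001],
    [0,0,0.001],
    [0,0,0.001],
    [0,0,0],
    [0,0,0]
  ],
  "twist": [
    [0,0,0],
    [0,0,0],
    [0,0,0],
    [0,0,0],
    [0,0,0]
  ]
}}

```text
clock: 21.65
position: [0.5842, -0.1745, 0.2434]
tool_rot: [-3.139, 0.0, 0.302]
force: [-1.6, 0.1, -2.0]
grip_width: 0.0579
finger_force: 28.8
```

Call:
{"op": "apply_moves", "data": {
  "claw": [0.056,0.056,0.056,0.056],
  "xyz": [
    [0,0,0.001],
    [0,0,0.001],
    [0,0,0],
    [0,0,0]
  ],
  "twist": [
    [0,0,0],
    [0,0,0],
    [0,0,0],
    [0,0,0]
  ]
}}

```text
clock: 22.05
position: [0.5843, -0.1745, 0.2415]
tool_rot: [-3.139, 0.0, 0.302]
force: [-1.5, 0.6, 0.2]
grip_width: 0.0583
finger_force: 28.9
```

Call:
{"op": "apply_moves", "data": {
  "claw": [0.056,0.056,0.056,0.056],
  "xyz": [
    [0,0,0.001],
    [0,0,0.001],
    [0,0,0],
    [0,0,0]
  ],
  "twist": [
    [0,0,0],
    [0,0,0],
    [0,0,0],
    [0,0,0]
  ]
}}

```text
clock: 22.45
position: [0.5841, -0.1745, 0.2394]
tool_rot: [-3.139, 0.0, 0.302]
force: [-1.5, 0.1, 2.5]
grip_width: 0.0584
finger_force: 29.1
```

Call:
{"op": "apply_moves", "data": {
  "claw": [0.056,0.056,0.056,0.056],
  "xyz": [
    [0,0,0.001],
    [0,0,0.001],
    [0,0,0],
    [0,0,0]
  ],
  "twist": [
    [0,0,0],
    [0,0,0],
    [0,0,0],
    [0,0,0]
  ]
}}

```text
clock: 22.85
position: [0.5839, -0.1746, 0.2372]
tool_rot: [-3.139, 0.001, 0.302]
force: [-3.8, -0.0, 1.3]
grip_width: 0.0584
finger_force: 29.1
```

Call:
{"op": "apply_moves", "data": {
  "claw": [0.056,0.056,0.056,0.056],
  "xyz": [
    [-0.001,0,0.001],
    [-0.0005,0,0.001],
    [0,0,0.001],
    [0,0,0]
  ],
  "twist": [
    [0,0,0],
    [0,0,0],
    [0,0,0],
    [0,0,0]
  ]
}}

```text
clock: 23.25
position: [0.5826, -0.175, 0.2342]
tool_rot: [-3.139, 0.001, 0.302]
force: [-4.1, -0.8, 1.3]
grip_width: 0.0583
finger_force: 29.1
```

Call:
{"op": "apply_moves", "data": {
  "claw": [0.056,0.056,0.056,0.056],
  "xyz": [
    [0,0,0.001],
    [0,0,0.001],
    [0,0,0],
    [0,0,0]
  ],
  "twist": [
    [0,0,0],
    [0,0,0],
    [0,0,0],
    [0,0,0]
  ]
}}

```text
clock: 23.65
position: [0.5825, -0.175, 0.2322]
tool_rot: [-3.139, 0.001, 0.302]
force: [-4.7, -0.7, 0.7]
grip_width: 0.058
finger_force: 29.0
```

Call:
{"op": "apply_moves", "data": {
  "claw": [0.056,0.056,0.056,0.056],
  "xyz": [
    [0,0,0.001],
    [0,0,0.001],
    [0,0,0.001],
    [0,0,0]
  ],
  "twist": [
    [0,0,0],
    [0,0,0],
    [0,0,0],
    [0,0,0]
  ]
}}

```text
clock: 24.05
position: [0.5826, -0.1749, 0.2291]
tool_rot: [-3.139, 0.001, 0.302]
force: [-6.2, -1.7, 0.8]
grip_width: 0.0583
finger_force: 29.1
```

Call:
{"op": "apply_moves", "data": {
  "claw": [0.056,0.056,0.056,0.056],
  "xyz": [
    [0,0,0.001],
    [0,0,0.001],
    [0,0,0.001],
    [0,0,0]
  ],
  "twist": [
    [0,0,0],
    [0,0,0],
    [0,0,0],
    [0,0,0]
  ]
}}

```text
clock: 24.45
position: [0.5825, -0.1749, 0.2261]
tool_rot: [-3.139, 0.001, 0.302]
force: [-4.9, -0.2, -0.0]
grip_width: 0.0578
finger_force: 29.0
```

Call:
{"op": "apply_moves", "data": {
  "claw": [0.056,0.056,0.056,0.056],
  "xyz": [
    [-0.001,0,0.001],
    [-0.001,0,0.001],
    [0,0,0],
    [0,0,0]
  ],
  "twist": [
    [0,0,0],
    [0,0,0],
    [0,0,0],
    [0,0,0]
  ]
}}

```text
clock: 24.85
position: [0.58, -0.1757, 0.2237]
tool_rot: [-3.139, 0.002, 0.302]
force: [-6.3, -2.5, -4.7]
grip_width: 0.0583
finger_force: 28.9
```

Call:
{"op": "apply_moves", "data": {
  "claw": [0.056,0.056,0.056,0.056],
  "xyz": [
    [0,0,0.001],
    [0,0,0.001],
    [0,0,0],
    [0,0,0]
  ],
  "twist": [
    [0,0,0],
    [0,0,0],
    [0,0,0],
    [0,0,0]
  ]
}}

```text
clock: 25.25
position: [0.5812, -0.1752, 0.2222]
tool_rot: [-3.139, -0.0, 0.303]
force: [0.1, 0.1, -5.1]
grip_width: 0.0578
finger_force: 28.7
```

Call:
{"op": "apply_moves", "data": {
  "claw": [0.056,0.056,0.056,0.056,0.056,0.056,0.056],
  "xyz": [
    [0,0,0.001],
    [0,0,0.001],
    [0,0,0.001],
    [0,0,0.001],
    [0,0,0.001],
    [0,0,0.001],
    [0,0,0]
  ],
  "twist": [
    [0,0,0],
    [0,0,0],
    [0,0,0],
    [0,0,0],
    [0,0,0],
    [0,0,0],
    [0,0,0]
  ]
}}

```text
clock: 25.95
position: [0.5808, -0.1754, 0.2162]
tool_rot: [-3.139, 0.0, 0.302]
force: [-0.3, 0.7, -4.3]
grip_width: 0.0583
finger_force: 28.7
```

Call:
{"op": "apply_moves", "data": {
  "claw": [0.056,0.056,0.056,0.056],
  "xyz": [
    [0,0,0.001],
    [0,0,0.001],
    [0,0,0],
    [0,0,0]
  ],
  "twist": [
    [0,0,0],
    [0,0,0],
    [0,0,0],
    [0,0,0]
  ]
}}

```text
clock: 26.35
position: [0.5811, -0.1755, 0.2148]
tool_rot: [-3.14, -0.0, 0.302]
force: [-0.7, -1.1, 3.0]
grip_width: 0.0585
finger_force: 29.2
```

Call:
{"op": "apply_moves", "data": {
  "claw": [0.056,0.059,0.0595,0.06,0.0605,0.062,0.065,0.07,0.077,0.085,0.085,0.085,0.085,0.085],
  "xyz": [
    [0,0,-0.0005],
    [0,0,0],
    [0,0,0],
    [0,0,0],
    [0,0,0],
    [0,0,0],
    [0,0,0],
    [0,0,0],
    [0,0,0],
    [0,0,0],
    [0,0,0],
    [0,0,0],
    [0,0,0],
    [0,0,0]
  ],
  "twist": [
    [0,0,0],
    [0,0,0],
    [0,0,0],
    [0,0,0],
    [0,0,0],
    [0,0,0],
    [0,0,0],
    [0,0,0],
    [0,0,0],
    [0,0,0],
    [0,0,0],
    [0,0,0],
    [0,0,0],
    [0,0,0]
  ]
}}

```text
clock: 27.75
position: [0.5808, -0.1754, 0.2149]
tool_rot: [-3.139, 0.0, 0.302]
force: [-0.3, 0.2, 0.3]
grip_width: 0.085
finger_force: 0.0
```

Run:
```python
from h import *
w=snap('wrist'); s=snap('side'); o=bot.observe()
print(o['clock'],o['position'],o['force'],o['grip_width'],o['finger_force'])
for q in('bail_mid','gate','pail'):
  for c in('side','wrist'): print(c,q,[(np.round(d['position'],3).tolist(),round(d['score'],2)) for d in bot.find_in(c,q)])
g=w['img'].sum(2)//3
for u in(306,310,314): print([int(x) for x in g[236:440:4,u]])
```

```text
27.85 [ 0.58085794 -0.17548425  0.21488185] [ 0.718895   -0.22804346 -0.33440316] 0.08499543592081951 0.0
side bail_mid [([0.567, 0.324, 0.044], 0.49)]
wrist bail_mid [([0.581, -0.185, 0.233], 0.73)]
side gate []
wrist gate [([0.585, -0.175, 0.277], 0.81)]
side pail [([0.58, -0.165, 0.119], 0.92), ([0.558, 0.358, 0.041], 0.84)]
wrist pail [([0.579, -0.183, 0.142], 0.82)]
[74, 75, 74, 76, 74, 74, 75, 74, 75, 76, 74, 73, 73, 75, 76, 74, 75, 73, 76, 74, 75, 75, 75, 69, 35, 37, 42, 54, 65, 72, 78, 82, 78, 75, 68, 127, 138, 153, 153, 147, 129, 173, 112, 112, 112, 112, 111, 112, 111, 112, 110]
[77, 76, 76, 76, 78, 76, 76, 76, 75, 75, 76, 76, 76, 75, 76, 75, 76, 76, 76, 77, 75, 75, 76, 58, 35, 34, 45, 58, 66, 71, 77, 80, 80, 75, 69, 108, 138, 152, 152, 147, 131, 177, 155, 107, 107, 108, 108, 106, 108, 109, 109]
[73, 73, 72, 74, 74, 72, 73, 73, 75, 73, 73, 72, 72, 73, 74, 73, 73, 73, 73, 71, 73, 73, 72, 46, 31, 31, 43, 54, 61, 69, 74, 76, 76, 72, 67, 91, 137, 154, 153, 147, 132, 171, 180, 115, 115, 115, 116, 114, 115, 115, 118]
```

Call:
{"op": "apply_moves", "data": {
  "claw": [0.085,0.085,0.085,0.085,0.085,0.085,0.085,0.085,0.085,0.085,0.085,0.085,0.085,0.085,0.085],
  "xyz": [
    [0,0,-0.005],
    [0,0,-0.01],
    [0,0,-0.01],
    [0,0,-0.01],
    [0,0,-0.01],
    [0,0,-0.01],
    [0,0,-0.01],
    [0,0,-0.01],
    [0,0,-0.01],
    [0,0,-0.015],
    [0,0,-0.015],
    [0,0,-0.015],
    [0,0,0],
    [0,0,0],
    [0,0,0]
  ],
  "twist": [
    [0,0,0],
    [0,0,0],
    [0,0,0],
    [0,0,0],
    [0,0,0],
    [0,0,0],
    [0,0,0],
    [0,0,0],
    [0,0,0],
    [0,0,0],
    [0,0,0],
    [0,0,0],
    [0,0,0],
    [0,0,0],
    [0,0,0]
  ]
}}

```text
clock: 29.65
position: [0.5807, -0.1756, 0.3442]
tool_rot: [-3.139, 0.001, 0.302]
force: [-0.7, -0.6, -0.6]
grip_width: 0.0851
finger_force: 0.0
```

Run:
```python
from h import *
w=snap('wrist'); s=snap('side'); o=bot.observe()
print(o['clock'],o['position'],o['force'])
for c,q in(('side','pail'),('wrist','gate'),('wrist','bail_mid'),('side','gate'),('side','bail_mid'),('wrist','pail')): print(c,q,[(np.round(d['position'],3).tolist(),round(d['score'],2)) for d in bot.find_in(c,q)])
```

```text
29.75 [ 0.58078908 -0.17562892  0.3442379 ] [-0.1756172  -0.19256202  0.10121875]
side pail [([0.556, 0.359, 0.038], 0.83), ([0.581, -0.166, 0.119], 0.79)]
wrist gate [([0.582, -0.174, 0.278], 0.73)]
wrist bail_mid [([0.581, -0.181, 0.238], 0.61)]
side gate [([0.585, -0.173, 0.273], 0.44)]
side bail_mid [([0.585, -0.204, 0.197], 0.6)]
wrist pail [([0.577, -0.185, 0.135], 0.86)]
```

The pail is hanging where it was left, with the gate closed above the bar.

```bash
python3 -c "
from workcell import bot
print(bot.job_done())"
```

```text
the job is handed in; nothing more can be done
None
```

The pail hangs by its bail on the bottom of the hook with the gate shut above it, and the gripper is clear; the job was handed in at about 30 s, with the force on the hook and gate reading about 8 N at most during the hang.

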